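# Unlock the lid stay and shut the tool case

## Robot

A 6-joint arm with a two-finger parallel gripper is mounted at the origin on the work surface. World frame = base frame: x ahead of the robot, y to its left, z up, the work surface at z = 0. Lengths are in m, angles in rad, forces in N, time in s.
With the tool pointing down it reaches from about 0.25 to 0.725 m from the base axis. Payload 9.7 kg.
Tool frame: the origin (TCP) lies at the very end of the fingers, on their centre line; the grasp point (between the pads) lies 19 mm behind it; z points along the fingers, y is the line along which they close (so a half turn about z gives the same grasp; the last joint's range is limited). The gripper opens to 85 mm and grips with 20 to 120 N. Pads are 22 mm wide; open, the fingers measure 114 mm over their backs; the gripper's body (76 mm by 85 mm) begins 54 mm behind the grasp point. The pads swing forward as they close: fully open they stand 13 mm farther back than shut.
Start: joints at [-1.244, 0.087, 0.176, 1.66, 0, 1.571], TCP at [0.177, -0.521, 0.231] pointing down, gripper open.
Joint ranges: [-3.13, 3.13], [-0.85, 1.81], [-1.15, 1.24], [-2.2, 2.28], [-1.44, 1.52], [-3.14, 3.14]. Speed limits (rad/s): [2.22, 2.22, 2.57, 3.14, 3.14, 3.14].

## Interface

Orientations are given as a unit quaternion [x, y, z, w].
In Python, from workcell import env gives the robot as it stands. The module is installed in compiled form; this text tells all that it offers.
- The arm moves only by the tool arm_command, never from a script. Its argument "increments" is text: rows parted by semicolons, each of 6 numbers parted by spaces: the shift along the world's x, y, z as a fraction of full scale, then the turn, a rotation vector about the world's x, y, z as a fraction of full scale. In form: x y z rx ry rz; .... A call has 1 to 20 rows; each row is the pose to reach, as a shift and turn from the pose commanded when the call began, turning the shorter way round; what a row does not reach only later rows make up. Full scale, the value 1, is 0.1 m for a shift and 180 degrees for a turn. A row lasts 1/10 s, in which the tool goes at most 50 mm and 8.59 degrees, less where a joint would pass 70% of its speed; a pose out of reach is approached as far as the arm can. A call with a number of a shift or a turn outside -1 to 1 is refused whole. A call with a gripper value outside its range is refused whole. "gripper" is the opening, from 0 (shut) to 1 (fully open), set as the call begins (left out, the last holds). The fingers move at their own pace and stop on an object; "newtons" is the grip in N (left out, the last holds). Time passes only in rows, so rows that repeat a pose let the fingers close. It gives the time, the measured TCP pose, the force, the opening and the grip force at its end, in the units of the state.
- env.sense(): the state, without advancing time (a new reading comes with each control period).
- env.snapshot(name): name is "scene" or "top" or "wrist"; returns the picture (400x640x3 uint8, red, green, blue); there is no depth.
- env.camera_model(name): a dict with "fovy" (degrees; the focal length in pixels is half the picture's height over the tangent of half this angle, whatever the lens; pixels are square), "cx", "cy" (the principal point, pixels), "D" ([k1, k2, p1, p2, k3] as OpenCV has them; the pictures are not rectified), "view" (4x4, takes a point from world to camera coordinates); the wrist camera has in their place "tool_from_camera" (4x4, takes a point from camera to tool coordinates, whose origin is the TCP and whose axes are the flange's). Camera axes: x right, y down, z forward; pixel columns grow to the right and rows downward; lengths in m; the calibration is good to about 2 mm. A picture is of the moment at which its call begins: read the wrist's pose just before it. camera_model takes no time and is no camera call.
- env.sign_off(): hands the job in; it is judged then, once.
The state is a dict: "t": time; "joint_pos": joint angles; "joint_vel": joint speeds; "joint_efforts": joint torques, N m; "tcp_pos": TCP position; "tcp_rot": TCP orientation; "ft_force": force on the tool from outside, world axes, zero at the start; "wrist_torque": the same for the moment, N m; "finger_gap": opening from 0.0 (shut) to 1.0 (fully open); "grip_force": force on a finger pad.
Only numpy, scipy, OpenCV 4.12 (cv2) and the standard library are available. Lean on these libraries where they do the work, as an engineer would, in place of code of your own. Each camera call takes 0.05 s, during which the arm holds its last target. There are 200 camera calls.

## Task

Shut the open tool case. First slide the locking sleeve on its folding lid stay all the way down, off the knuckle, then press the knuckle in to break the stay, and then lower the lid gently until it is fully shut. Do not force anything, and leave the other things on the table where they stand.

Things in the scene. Friction and masses are not known exactly. Their poses are not given: they have to be found in the camera images.
- case: Open tool case, fixed to the table: upright beige box 180 mm deep (own x), 220 mm wide (own y), 130 mm high, dark rim. Origin: centre of its underside. Own +x points to the lid-hinge side, -x to its front (two latches), -y to the side wall that carries the folding stay, z up.
- stay_foot (a point): Wall pivot of the stay, at case (-62, -122, 105) mm. The stay is two flat steel links, 102 mm each between pivots, in a plane 12 mm outside the side wall: lower link on the wall, upper link on the lid's edge, joined at the knuckle. As found they are almost in line, leaning up to the hinge at 45 deg, knuckle 3.5 mm past dead centre (front and up), so pushing the lid cannot fold them.
- lid (a joint): Lid angle, rad: 0 = open as found (85 deg), 1.484 = shut. Flat lid 180 mm long from the hinge, 220 wide, 14 thick, 0.35 kg; friction hinge, stays where left. Stay broken, it takes 5 to 15 N on the outer face near the front edge to lower, least near shut. A black bar handle 90 mm long stands 25 mm out of its front edge, the open lid's highest part (335 mm above the table).
- lid_hinge (a point): Point on the lid's hinge axis at mid-width, in the plane of the lid's inner face; on the case at (90, 0, 130) mm. The axis runs along the case's y.
- lid_push (a point): Point on the lid's outer face, mid-width, 165 mm from the hinge and 14 mm outside the inner face. Its own z runs along the lid from hinge to front edge, its own x is the outward normal of the outer face (away from the front when open, up when shut). Lower the lid by pushing here.
- sleeve (a joint): Travel (m) of the steel locking sleeve, 66 mm long, 16 x 12 mm thick, down along the lower link: 0 = up, its mouth over the knuckle so the links cannot fold; 0.040 = at its lower stop. Found at 0 to 0.006. The links can fold from about 0.020. About 2 N of friction along the link; stays where left. Push it along the link: pressing the link sideways may break the stay too early.
- lug (a point): On the axis of the sleeve's thumb lug, a round pin 10 mm in diameter standing level out of the sleeve along case -y, free from 6 to 34 mm outside the stay's plane; this point is 20 mm outside it. Moves with the sleeve; own z points up along the lower link, so the sleeve slides down along own -z. Starts 36 mm below the knuckle along the link (up to 6 mm lower).
- knuckle (a joint): Fold of the stay in rad: 0 = locked over centre, 0.07 = in line, 2.73 = folded (lid shut). With the sleeve down, it breaks at about 5 N pressed on the boss down or towards the hinge; past 0.3 it stays broken when let go, and folds by itself as the lid is lowered.
- boss (a point): Centre of the knuckle's round boss (20 mm diameter, axis along case y, 2 to 18 mm outside the stay's plane), where the links meet. Own z points up along the lower link; own x is square to that link and points down and towards the hinge at the start: push the knuckle that way. Breaking the stay carries it on a circle of 102 mm about the wall pivot.
- tumbler: Clear plastic tumbler, 66 mm across, 90 mm high, stands on the table behind the case. Origin: centre of underside (as for all below).
- jar: Small glass jar with metal lid, 44 mm across, 50 mm high, in front of the case.
- tape: Roll of masking tape lying flat, 100 mm across, 25 mm high, near the stay side of the case.
- towel_roll: Upright paper towel roll, 110 mm across, 230 mm high.
- book: Blue closed sketchbook, 150 x 210 x 22 mm.
- folder: Small palette knife lying on the table.
- ink: Amber ink bottle, 48 mm across, 70 mm high.

How it is judged:
By the outcome, as a careful person would: the job done as asked, in the order asked, and still so for the second after the job is handed in, with the robot touching nothing.
It also fails if it takes over 61 s, if anything falls off the work surface, if the arm or the gripper's body presses on something with over 40 N, if the wrist force passes 120 N, or if a joint passes its speed limit or range.

## Working session

There is one attempt and no reset: what is moved stays moved. The work goes in short steps, Python scripts to look and compute and a tool call to move; the robot and the scene stay as the last step left them, time stands still between calls to the robot, and variables do not carry over. Pictures are saved under pics/ and viewed, at most 10 in all, crops included, and the job is handed in when it is done.

Besides the shell and the picture viewer there is one more tool, called as a command line: name --argument value ..., lists and objects as JSON in quotes. arm_command: Moves the arm, as the interface text tells. Its arguments: {"type":"object","properties":{"increments":{"type":"string"},"gripper":{"type":"number"},"newtons":{"type":"number"}},"required":["increments"]}

```bash
mkdir -p pics
python3 - <<'E'
from workcell import env
import cv2,numpy as np
s=env.sense();print({k:np.round(v,3).tolist() for k,v in s.items()})
for n in("scene","top"):
    cv2.imwrite(f"pics/{n}0.png",env.snapshot(n)[:,:,::-1])
    c=env.camera_model(n);print(n,{k:np.round(v,3).tolist() for k,v in c.items()})
print(env.camera_model("wrist"))
E
```

```text
{'t': 0.0, 'joint_pos': [-1.244, 0.087, 0.175, 1.66, -0.0, 1.571], 'joint_vel': [-0.002, -0.0, 0.001, -0.001, -0.0, 0.001], 'joint_efforts': [-0.002, -52.04, 46.48, 0.017, -0.0, -0.0], 'tcp_pos': [0.176, -0.521, 0.231], 'tcp_rot': [0.987, 0.163, -0.0, -0.001], 'ft_force': [-0.251, 0.761, 0.903], 'wrist_torque': [-0.04, -0.009, 0.019], 'grip_force': 0.0, 'finger_gap': 1.001}
scene {'fovy': 54.246, 'cx': 320.336, 'cy': 196.432, 'D': [0.006, 0.0, 0.0, 0.0, 0.0], 'view': [[0.646, 0.763, 0.015, -0.324], [0.635, -0.526, -0.565, -0.21], [-0.424, 0.375, -0.825, 1.455], [0.0, 0.0, 0.0, 1.0]]}
top {'fovy': 56.814, 'cx': 324.382, 'cy': 204.019, 'D': [0.02, 0.0, 0.0, 0.0, 0.0], 'view': [[-0.008, -1.0, 0.011, -0.011], [-0.99, 0.006, -0.143, 0.553], [0.143, -0.012, -0.99, 1.124], [0.0, 0.0, 0.0, 1.0]]}
{'fovy': 64.688540482939, 'cx': 314.16216251316325, 'cy': 197.42454670562628, 'D': array([-0.04856916,  0.        ,  0.        ,  0.        ,  0.        ]), 'tool_from_camera': array([[ 2.58332128e-04, -9.66208198e-01, -2.57762783e-01,
         6.66521313e-02],
       [ 9.99999921e-01,  1.72103856e-04,  3.57087823e-04,
        -8.95201881e-04],
       [-3.00659213e-04, -2.57762855e-01,  9.66208166e-01,
        -1.41979888e-01],
       [ 0.00000000e+00,  0.00000000e+00,  0.00000000e+00,
         1.00000000e+00]])}
```

View pics/scene0.png

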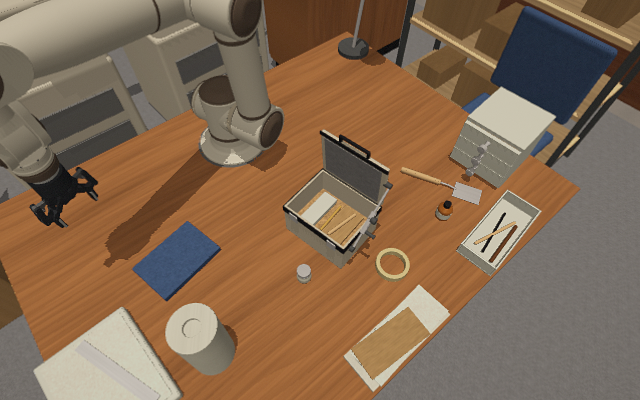

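View pics/top0.png

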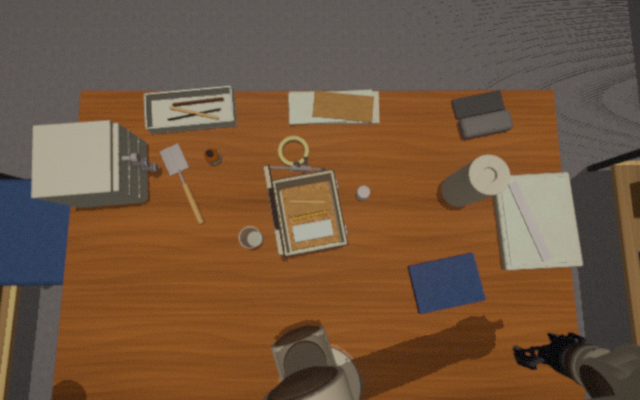

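The case sits near (310,212) in the top view. Its hinge side faces world +y and the stay is on the far side (world +x), with the tape just beyond it at (293,151). Next I'll zoom in on both views.

```bash
cat > h.py <<'E'
import numpy as np,cv2
from workcell import env
def K(c):
    f=200/np.tan(np.radians(c["fovy"])/2);return np.array([[f,0,c["cx"]],[0,f,c["cy"]],[0,0,1.]])
def view(n,s=None):
    c=env.camera_model(n)
    if "view" in c: return K(c),np.array(c["D"]),np.array(c["view"])
    from scipy.spatial.transform import Rotation as R
    T=np.eye(4);T[:3,:3]=R.from_quat(s["tcp_rot"]).as_matrix();T[:3,3]=s["tcp_pos"]
    return K(c),np.array(c["D"]),np.linalg.inv(T@np.array(c["tool_from_camera"]))
def ray(v,uv):
    k,D,V=v;p=cv2.undistortPoints(np.array([[uv]],float),k,D)[0,0]
    d=V[:3,:3].T@np.array([*p,1]);return -V[:3,:3].T@V[:3,3],d/np.linalg.norm(d)
def onz(v,uv,z):
    o,d=ray(v,uv);return o+d*(z-o[2])/d[2]
def tri(v1,a,v2,b):
    (o,d),(p,e)=ray(v1,a),ray(v2,b);t=np.linalg.lstsq(np.c_[d,-e],p-o,rcond=None)[0]
    q,r=o+d*t[0],p+e*t[1];return (q+r)/2,np.linalg.norm(q-r)
def proj(v,P):
    k,D,V=v;return cv2.projectPoints(np.array(P,float).reshape(-1,1,3),V[:3,:3],V[:3,3],k,D)[0][:,0]
E
python3 - <<'E'
import cv2
a=cv2.imread("pics/scene0.png")[120:270,270:420];b=cv2.imread("pics/top0.png")[130:265,225:375]
cv2.imwrite("pics/sc.png",cv2.resize(a,(600,600),interpolation=cv2.INTER_CUBIC));cv2.imwrite("pics/tc.png",cv2.resize(b,(660,594),interpolation=cv2.INTER_CUBIC))
E
```

```text
(no output)
```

View pics/sc.png

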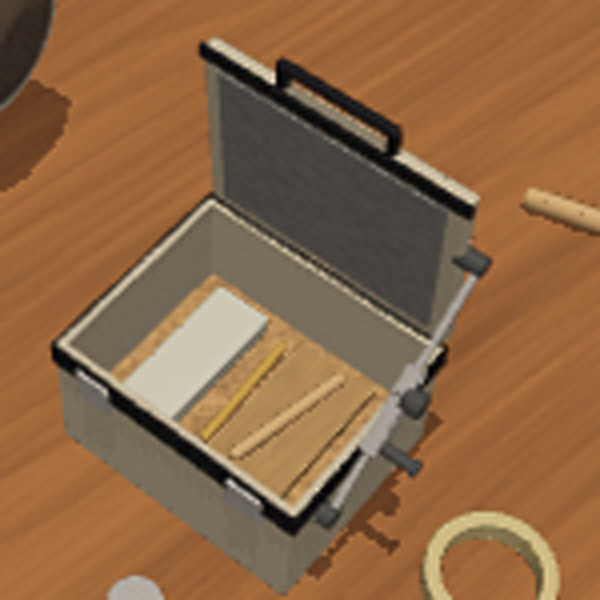

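View pics/tc.png

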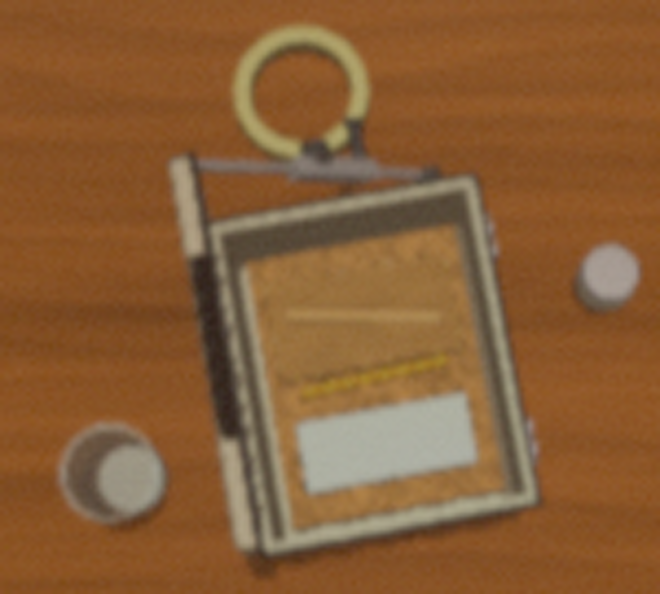

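```bash
cat > m.py <<'E'
from h import *
S,T=view("scene"),view("top")
s=lambda x,y:(270+(x+.5)/4-.5,120+(y+.5)/4-.5); t=lambda x,y:(225+(x+.5)/4.4-.5,130+(y+.5)/4.4-.5)
pts={"FS":((300,520),(475,178)),"F+":((55,347),(540,502)),"H+":((212,195),(265,553)),"HS":((445,350),(211,222)),
"boss":((412,403),(315,150)),"lugtip":((416,467),(354,125)),"foot":((330,512),(432,172)),"handleS":((396,135),(201,258)),"handleN":((282,65),(229,435)),"lidS":((473,208),(182,160)),"lidN":((205,45),(245,548)),
"tumblertop":((0,0),(107,472)),}
for k,(a,b) in pts.items():
    if a!=(0,0):
        p,e=tri(S,s(*a),T,t(*b));print(k,p.round(4),"gap",e.round(4))
print("tape",onz(T,t(302,92),.02),"jar",onz(T,t(610,272),.05),"tumbler",onz(T,t(110,472),.09))
E
python3 m.py
```

```text
FS [ 0.6426 -0.0374  0.1282] gap 0.0039
F+ [ 0.4254 -0.0789  0.1279] gap 0.0
H+ [0.3937 0.0989 0.1327] gap 0.0006
HS [0.6112 0.1363 0.1326] gap 0.0004
boss [0.646  0.0628 0.1813] gap 0.0046
lugtip [0.6722 0.0416 0.1523] gap 0.0015
foot [ 0.6485 -0.0105  0.1157] gap 0.0006
handleS [0.5492 0.1153 0.3312] gap 0.0013
handleN [0.4552 0.1008 0.3276] gap 0.0014
lidS [0.6097 0.1299 0.304 ] gap 0.0023
lidN [0.3939 0.0913 0.304 ] gap 0.0057
tape [0.73322614 0.08494698 0.02      ] jar [ 0.59098169 -0.13723034  0.05      ] tumbler [0.44903648 0.20776772 0.09      ]
```

arm_command --increments "0.3 0.3 0.4 0 0 0; 0.6 0.6 0.8 0 0 0; 1 1 1 0 0 0; 1 1 1 0 0 0" --gripper 0.3

```text
t: 0.5
tcp_pos: [0.2782, -0.4192, 0.3334]
tcp_rot: [0.987, 0.163, 0.001, 0.001]
ft_force: [0.7, -1.4, -0.9]
finger_gap: 0.331
grip_force: 0.0
```

arm_command --increments "0.33 0.33 0 0 0 0; 0.67 0.67 0 0 0 0; 1 1 0 0 0 0; 1 1 0 0 0 0"

```text
t: 0.9
tcp_pos: [0.3795, -0.3175, 0.3309]
tcp_rot: [0.986, 0.165, 0.0, -0.001]
ft_force: [0.3, -0.5, -0.6]
finger_gap: 0.303
grip_force: 0.0
```

arm_command --increments "0.33 0.33 0 0 0 0; 0.67 0.67 0 0 0 0; 1 1 0 0 0 0; 1 1 0 0 0 0"

```text
t: 1.3
tcp_pos: [0.4791, -0.218, 0.33]
tcp_rot: [0.986, 0.165, -0.0, -0.001]
ft_force: [-0.4, -1.3, -0.2]
finger_gap: 0.3
grip_force: 0.0
```

arm_command --increments "0.33 0.3 0 0 0 0; 0.67 0.6 0 0 0 0; 1 0.8 0 0 0 0; 1 0.8 0 0 0 0"

```text
t: 1.7
tcp_pos: [0.5791, -0.1394, 0.3286]
tcp_rot: [0.986, 0.164, -0.001, -0.001]
ft_force: [-0.2, 0.0, -0.2]
finger_gap: 0.297
grip_force: 0.0
```

```bash
cat > g.py <<'E'
from h import *
from scipy.spatial.transform import Rotation as R
yaw=np.radians(100.2); C=np.array([.5182,.0298,0]); ex=np.array([np.cos(yaw),np.sin(yaw),0]); ez=np.array([0,0,1.]); ey=np.cross(ez,ex)
W=lambda x,y,z:C+(x*ex+y*ey)/1e3+z/1e3*ez
a=np.radians(46.97); l=np.cos(a)*ex+np.sin(a)*ez; d=np.sin(a)*ex-np.cos(a)*ez
foot=W(-62,-122,105); kn=foot+.102*l
lug=lambda out,s=0.001: kn-(.036+s)*l-out/1e3*ey
boss=kn-.010*ey
def Rt(z,x):  # tool rotation
    x=x-z*(x@z); x/=np.linalg.norm(x); return R.from_matrix(np.c_[x,np.cross(z,x),z])
RA=Rt(d,-ey)
def inc(p,r):
    s=env.sense(); print("from",s["tcp_pos"].round(4),"shift",((np.array(p)-s["tcp_pos"])*10).round(3),"turn",((r*R.from_quat(s["tcp_rot"]).inv()).as_rotvec()/np.pi).round(4),"q",s["joint_pos"].round(2),"F",s["ft_force"].round(1))
E
python3 -c "
from g import *
print(lug(30),boss,l,d)
inc(lug(30)-.1*d,RA)"
```

```text
[0.67092243 0.03935053 0.15251477] [0.64676747 0.06065791 0.17956164] [-0.1208393   0.67159658  0.73099651] [-0.12944833  0.71944355 -0.6823812 ]
from [ 0.5791 -0.1394  0.3286] shift [ 1.048  1.068 -1.079] turn [ 0.2524  0.0647 -0.0458] q [-0.24  0.28  0.59  1.89  0.    2.58] F [-0.2  0.  -0.2]
```

arm_command --increments "0.15 0.1 -0.05 0.042 0.011 -0.008; 0.3 0.2 -0.1 0.084 0.022 -0.015; 0.45 0.3 -0.15 0.126 0.033 -0.023; 0.6 0.4 -0.2 0.168 0.043 -0.031; 0.75 0.45 -0.3 0.21 0.054 -0.038; 0.9 0.5 -0.4 0.2524 0.0647 -0.0458; 0.9 0.5 -0.4 0.2524 0.0647 -0.0458; 0.9 0.5 -0.4 0.2524 0.0647 -0.0458"

```text
t: 2.5
tcp_pos: [0.6956, -0.0753, 0.2624]
tcp_rot: [0.925, 0.069, -0.008, -0.374]
ft_force: [-0.9, -0.8, 0.8]
finger_gap: 0.304
grip_force: 0.0
```

```bash
python3 -c "
from g import *
inc(lug(30)-.1*d,RA)
s=env.sense();cv2.imwrite('pics/w1.png',env.snapshot('wrist')[:,:,::-1])
v=view('wrist',s);print(proj(v,[lug(34),lug(20),boss-.008*ey,foot]).round(0).tolist())"
```

```text
from [ 0.6956 -0.0753  0.2624] shift [-0.118  0.427 -0.416] turn [0.0152 0.0144 0.0142] q [-0.36  0.93  1.23  2.28  0.67  2.49] F [-0.9 -0.8  0.8]
[[306.0, 193.0], [306.0, 207.0], [269.0, 209.0], [370.0, 224.0]]
```

View pics/w1.png

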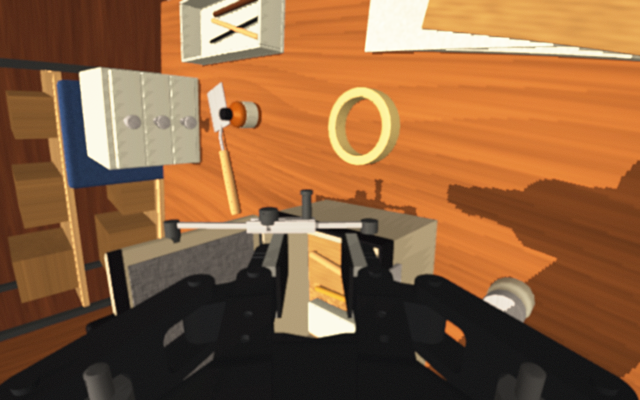

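The wrist view has the lug tip at (306,193), the boss at (268,212) and the stay foot at (370,225). These are within 3 px of my model's projections, so the geometry holds. The arm hit limits on j3 and j4 in this pose, so I'll lean the tool inboard while keeping the finger closing axis along the link.

```bash
cat >> g.py <<'E'
tz=d-.45*ey; tz/=np.linalg.norm(tz); RB=Rt(tz,-ey)
E
python3 -c "
from g import *
print(tz,RB.as_quat());inc(lug(30)-.08*tz,RB)"
```

```text
[ 0.2858324   0.72874537 -0.62227809] [ 0.90062545 -0.00358294  0.15707349 -0.40520226]
from [ 0.6954 -0.0748  0.265 ] shift [-0.473  0.559 -0.627] turn [ 0.0321 -0.0776 -0.0817] q [-0.36  0.93  1.24  2.28  0.67  2.49] F [-0.5  0.1  0.6]
```

arm_command --increments "-0.15 0 0 0.01 -0.026 -0.027; -0.3 0 0 0.02 -0.052 -0.054; -0.47 0.1 -0.1 0.0321 -0.0776 -0.0817; -0.47 0.1 -0.1 0.0321 -0.0776 -0.0817; -0.47 0.1 -0.1 0.0321 -0.0776 -0.0817" --gripper 0.22

```text
t: 3.05
tcp_pos: [0.6548, -0.0665, 0.2615]
tcp_rot: [0.905, 0.005, 0.144, -0.401]
ft_force: [0.3, -0.3, 1.6]
finger_gap: 0.218
grip_force: 0.0
```

```bash
python3 -c "
from g import *
inc(lug(30)-.08*tz,RB)"
```

```text
from [ 0.6548 -0.0665  0.2615] shift [-0.067  0.475 -0.592] turn [ 0.0046 -0.0056 -0.0078] q [-0.44  0.34  0.33  1.68  0.87  2.64] F [ 0.3 -0.3  1.6]
```

arm_command --increments "-0.03 0.24 -0.3 0.0046 -0.0056 -0.0078; -0.067 0.475 -0.592 0.0046 -0.0056 -0.0078; -0.067 0.475 -0.592 0.0046 -0.0056 -0.0078; -0.067 0.475 -0.592 0.0046 -0.0056 -0.0078"

```text
t: 3.45
tcp_pos: [0.6488, -0.0188, 0.2012]
tcp_rot: [0.901, -0.003, 0.155, -0.406]
ft_force: [-0.6, -0.1, 0.6]
finger_gap: 0.224
grip_force: 0.0
```

```bash
python3 -c "
from g import *
inc(lug(30)+.006*tz,RB)
s=env.sense();im=env.snapshot('wrist')[:,:,::-1]
v=view('wrist',s);print(proj(v,[lug(34),lug(20),boss-.008*ey,foot]).round(0).tolist())
cv2.imwrite('pics/w2.png',im)"
```

```text
from [ 0.6488 -0.0188  0.2012] shift [ 0.238  0.625 -0.525] turn [-0.0006 -0.0014 -0.0009] q [-0.38  0.23  0.07  1.43  0.9   2.76] F [-0.6 -0.1  0.6]
[[314.0, 202.0], [314.0, 221.0], [262.0, 224.0], [405.0, 248.0]]
```

View pics/w2.png

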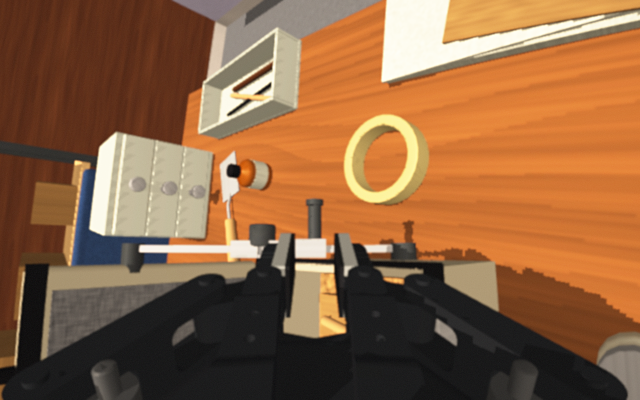

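Lug tip is at (314,203), centred between the fingers (tips near 292 and 343), and the boss is at (262,228), clear of the left finger. Advancing along the tool axis.

arm_command --increments "0.06 0.16 -0.13 0 0 0; 0.12 0.31 -0.26 0 0 0; 0.16 0.42 -0.35 0 0 0; 0.2 0.52 -0.44 0 0 0; 0.22 0.57 -0.48 0 0 0; 0.238 0.625 -0.525 0 0 0; 0.238 0.625 -0.525 0 0 0"

```text
t: 4.2
tcp_pos: [0.6732, 0.0435, 0.145]
tcp_rot: [0.9, -0.005, 0.153, -0.408]
ft_force: [0.1, -1.2, -0.3]
finger_gap: 0.219
grip_force: 0.0
```

```bash
python3 -c "
from g import *
inc(lug(30)+.006*tz,RB)
s=env.sense()
a=env.snapshot('wrist')[130:330,200:430,::-1];b=env.snapshot('scene')[150:270,320:440,::-1]
print(proj(view('wrist',s),[lug(34),lug(20),boss-.008*ey]).round(0).tolist())
cv2.imwrite('pics/c3.png',np.hstack([cv2.resize(a,(460,400)),cv2.resize(b,(340,400))]))"
```

```text
from [0.6732 0.0435 0.145 ] shift [-0.006  0.002  0.038] turn [-0.0016 -0.0029 -0.0006] q [-0.27  0.22 -0.06  1.18  0.9   2.94] F [ 0.1 -1.2 -0.3]
[[308.0, 252.0], [308.0, 283.0], [227.0, 287.0]]
```

View pics/c3.png

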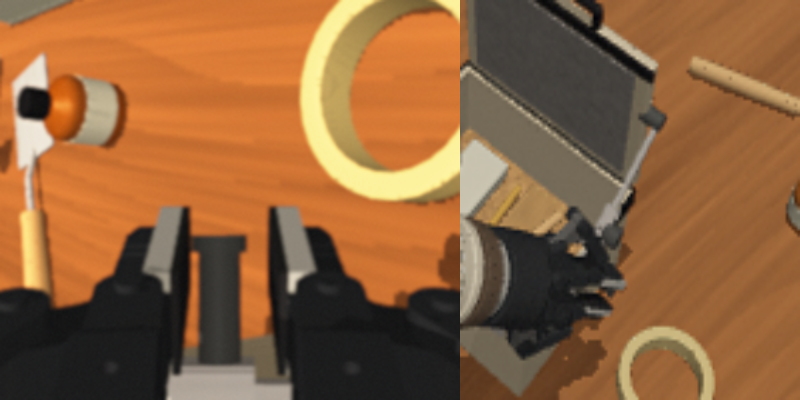

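The pin sits between the pads, nearer the upper finger, with no contact force. Sliding down the link.

arm_command --increments "0.0036 -0.02 -0.022 0 0 0; 0.0072 -0.04 -0.044 0 0 0; 0.011 -0.06 -0.066 0 0 0; 0.0145 -0.08 -0.088 0 0 0; 0.018 -0.1 -0.11 0 0 0; 0.0218 -0.121 -0.132 0 0 0; 0.0254 -0.141 -0.154 0 0 0; 0.029 -0.161 -0.175 0 0 0; 0.0326 -0.181 -0.197 0 0 0; 0.036 -0.201 -0.219 0 0 0; 0.036 -0.201 -0.219 0 0 0"

```text
t: 5.4
tcp_pos: [0.6761, 0.0232, 0.1216]
tcp_rot: [0.9, -0.006, 0.152, -0.408]
ft_force: [0.6, 0.1, 0.7]
finger_gap: 0.218
grip_force: 0.0
```

```bash
python3 -c "
from g import *
inc(lug(30,.04)+.006*tz,RB)
s=env.sense();print('along -l', (s['tcp_pos']-(lug(30,0)+.006*tz))@-l, 'd',(s['tcp_pos']-(lug(30,0)+.006*tz))@d, 'F.l',s['ft_force']@l,'F.d',s['ft_force']@d)"
```

```text
from [0.6761 0.0232 0.1216] shift [ 0.012 -0.057 -0.014] turn [-0.0018 -0.0036 -0.0004] q [-0.3   0.26 -0.05  1.19  0.9   2.89] F [0.6 0.1 0.7]
along -l 0.035040758450569066 d 0.0033128683260848675 F.l 0.5411382393249152 F.d -0.5099120798070298
```

arm_command --increments "0.0024 -0.0134 -0.0146 0 0 0; 0.0048 -0.027 -0.029 0 0 0; 0.0072 -0.04 -0.044 0 0 0; 0.0097 -0.054 -0.058 0 0 0; 0.0097 -0.054 -0.058 0 0 0"

```text
t: 5.9
tcp_pos: [0.6772, 0.0179, 0.1162]
tcp_rot: [0.9, -0.006, 0.152, -0.408]
ft_force: [0.1, 0.8, -0.1]
finger_gap: 0.22
grip_force: 0.1
```

```bash
cat > st.py <<'E'
from g import *
s=env.sense();e=s['tcp_pos']-(lug(30,0)+.006*tz);print('along -l',e@-l,'d',e@d,'out',-e@ey,'F.l',s['ft_force']@l,'F.d',s['ft_force']@d,'F',s['ft_force'])
E
python3 st.py
```

```text
along -l 0.04271626549157355 d 0.0030520533924931655 out -9.295258137464058e-05 F.l 0.46899531014739293 F.d 0.6396163840501751 F [ 0.0851429   0.81555783 -0.09362826]
```

arm_command --increments "0.001 -0.007 -0.007 0 0 0; 0.0024 -0.0134 -0.0146 0 0 0; 0.0024 -0.0134 -0.0146 0 0 0"

```text
t: 6.2
tcp_pos: [0.6775, 0.0172, 0.1156]
tcp_rot: [0.9, -0.005, 0.152, -0.408]
ft_force: [-1.7, 4.3, 4.5]
finger_gap: 0.219
grip_force: 2.9
```

```bash
python3 st.py; python3 -c "
from g import *
s=env.sense()
a=env.snapshot('wrist')[130:330,200:430,::-1];b=env.snapshot('scene')[150:270,320:440,::-1]
cv2.imwrite('pics/c4.png',np.hstack([cv2.resize(a,(460,400)),cv2.resize(b,(340,400))]))
print(proj(view('wrist',s),[lug(34,.04),lug(34,.036)]),proj(view('scene'),[lug(34,.04),lug(34,.036)]))"
```

```text
along -l 0.043697531887287505 d 0.002936539837063285 out 6.635929150881209e-05 F.l 6.381034459002938 F.d 0.23924280446942836 F [-1.65478681  4.30417093  4.50125911]
[[306.53067582 250.86853254]
 [297.83972679 250.90394431]] [[366.71629816 248.9444334 ]
 [367.41958589 247.76998283]]
```

View pics/c4.png

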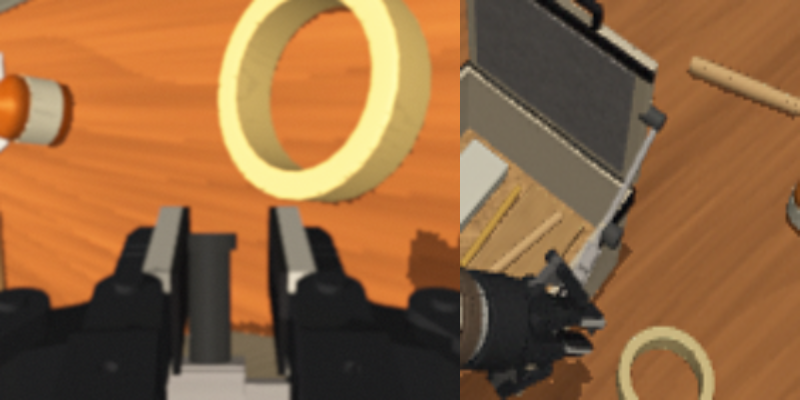

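The force along the link rose to 6.4 N at the stop. The pin tip in the wrist image matches travel 0.040, so the sleeve is fully down. Backing off and retreating.

arm_command --increments "-0.005 0.028 0.03 0 0 0; -0.005 0.028 0.03 0 0 0; -0.06 -0.11 0.15 0 0 0; -0.12 -0.26 0.28 0 0 0; -0.2 -0.46 0.45 0 0 0; -0.26 -0.63 0.59 0 0 0; -0.26 -0.63 0.59 0 0 0"

```text
t: 7.0
tcp_pos: [0.652, -0.0487, 0.1758]
tcp_rot: [0.9, -0.006, 0.154, -0.407]
ft_force: [0.7, -0.4, 0.2]
finger_gap: 0.221
grip_force: 0.0
```

arm_command --increments "0 0 0.4 0 0 0; 0 0 0.4 0 0 0; 0 0 0.4 0 0 0; 0 0 0.4 0 0 0" --gripper 0

```text
t: 7.4
tcp_pos: [0.6513, -0.0459, 0.2128]
tcp_rot: [0.9, -0.006, 0.151, -0.408]
ft_force: [0.2, 0.2, 0.6]
finger_gap: 0.002
grip_force: 0.0
```

```bash
python3 st.py; python3 -c "
from g import *
inc(kn-.016*ey-.045*d,RB)"
```

```text
along -l 0.011777607790931302 d -0.10543157000856768 out -0.0368539654042479 F.l 0.5355900921542475 F.d -0.32739346594749236 F [0.21332189 0.16656159 0.61492163]
from [ 0.6513 -0.0459  0.2128] shift [ 0.072  0.752 -0.026] turn [-0.0018 -0.0037 -0.0006] q [-0.42  0.28  0.16  1.52  0.9   2.7 ] F [0.2 0.2 0.6]
```

arm_command --increments "0.02 0.15 0.08 0 0 0; 0.04 0.35 0.1 0 0 0; 0.06 0.55 0.06 0 0 0; 0.072 0.7 0 0 0 0; 0.072 0.752 -0.026 0 0 0; 0.072 0.752 -0.026 0 0 0; 0.072 0.752 -0.026 0 0 0"

```text
t: 8.1
tcp_pos: [0.6586, 0.0286, 0.2111]
tcp_rot: [0.9, -0.006, 0.152, -0.408]
ft_force: [-0.2, -0.2, -0.1]
finger_gap: 0.001
grip_force: 0.0
```

```bash
cat > sb.py <<'E'
from g import *
s=env.sense();e=s['tcp_pos']-kn;print('d',e@d,'l',e@l,'out',-e@ey,'F.l',s['ft_force']@l,'F.d',s['ft_force']@d,'F',s['ft_force'],'q',s['joint_pos'].round(2))
E
python3 sb.py; python3 -c "
from g import *
a=env.snapshot('wrist')[130:330,170:400,::-1];b=env.snapshot('scene')[150:270,320:440,::-1]
cv2.imwrite('pics/c5.png',np.hstack([cv2.resize(a,(460,400)),cv2.resize(b,(340,400))]))"
```

```text
d -0.04610595152989806 l 0.00012914050490616877 out 0.015942348303147155 F.l -0.16439609005357428 F.d -0.060138794311447946 F [-0.19782197 -0.1942432  -0.07913538] q [-0.3   0.19  0.04  1.35  0.9   2.89]
```

View pics/c5.png

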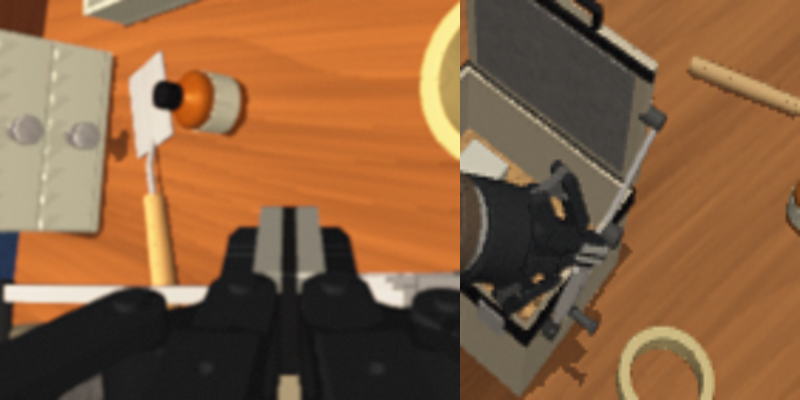

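The sleeve sits down by the wall pivot and the closed fingertip lines up just in front of the boss. Pressing along d.

arm_command --increments "-0.017 0.094 -0.089 0 0 0; -0.034 0.187 -0.177 0 0 0; -0.04 0.223 -0.212 0 0 0; -0.045 0.252 -0.239 0 0 0; -0.049 0.273 -0.259 0 0 0; -0.053 0.295 -0.28 0 0 0; -0.057 0.317 -0.3 0 0 0; -0.057 0.317 -0.3 0 0 0"

```text
t: 9.0
tcp_pos: [0.6531, 0.0606, 0.1816]
tcp_rot: [0.9, -0.005, 0.152, -0.408]
ft_force: [-0.0, -1.8, 0.7]
finger_gap: 0.001
grip_force: 1.1
```

```bash
python3 sb.py
```

```text
d -0.002231344046031649 l 0.0007241861721396382 out 0.016198442867672823 F.l -0.6842949690150286 F.d -1.7812733867060417 F [-0.0329909  -1.80339845  0.71529024] q [-0.25  0.14 -0.07  1.22  0.89  2.97]
```

arm_command --increments "-0.004 0.02 -0.02 0 0 0; -0.008 0.043 -0.041 0 0 0; -0.011 0.06 -0.06 0 0 0; -0.013 0.075 -0.078 0 0 0; -0.016 0.09 -0.098 0 0 0; -0.018 0.105 -0.118 0 0 0; -0.018 0.105 -0.118 0 0 0"

```text
t: 9.7
tcp_pos: [0.6511, 0.0714, 0.1696]
tcp_rot: [0.9, -0.005, 0.152, -0.408]
ft_force: [-0.3, -3.4, 2.2]
finger_gap: 0.003
grip_force: 2.0
```

```bash
python3 sb.py;  python3 -c "
from g import *
cv2.imwrite('pics/s6.png',cv2.resize(env.snapshot('scene')[110:270,290:450,::-1],(560,560)))"
```

```text
d 0.013969056598408 l -0.0006121531621392871 out 0.01617695974536975 F.l -0.5804203765802358 F.d -3.9180711796794636 F [-0.26384182 -3.35998925  2.24933285] q [-0.24  0.13 -0.11  1.17  0.89  2.99]
```

View pics/s6.png

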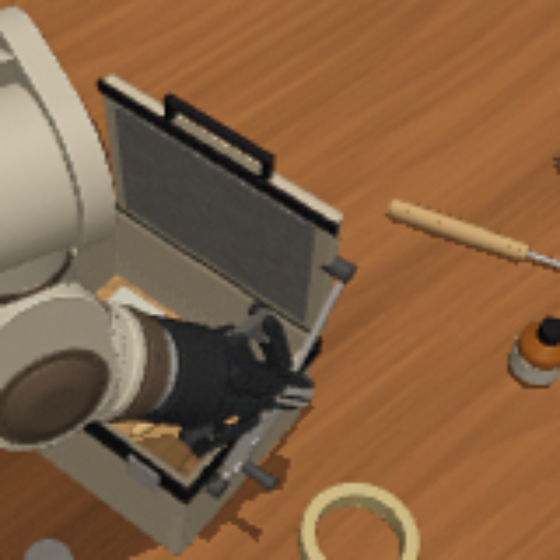

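The stay is now visibly bent at the knuckle near (300,380): about 28 mm of push, or a fold of roughly 0.5, past the 0.3 needed. Retreating and raising the tool, then turning it vertical for the lid.

arm_command --increments "0.02 -0.108 0.102 0 0 0; 0.04 -0.216 0.204 0 0 0; 0.078 -0.432 0.409 0 0 0; 0.08 -0.5 0.65 0 0 0; 0.08 -0.55 0.9 0 0 0; 0.08 -0.55 1 0 0 0"

```text
t: 10.35
tcp_pos: [0.6596, 0.0158, 0.2715]
tcp_rot: [0.9, -0.005, 0.153, -0.408]
ft_force: [-0.1, -0.1, 0.3]
finger_gap: 0.0
grip_force: 0.0
```

```bash
cat >> g.py <<'E'
RV=Rt(-ez,ex)
E
python3 -c "
from g import *
inc(W(-20,-40,420),RV); print(W(145,0,420),W(145,0,275),W(90,0,130),ex)"
```

```text
from [0.6596 0.0158 0.2715] shift [-0.984  0.014  1.485] turn [-0.2826 -0.1603  0.5177] q [-0.32  0.2   0.17  1.49  0.9   2.86] F [-0.1 -0.1  0.3]
[0.49252271 0.17250836 0.42      ] [0.49252271 0.17250836 0.275     ] [0.50226237 0.1183776  0.13      ] [-0.17708474  0.98419561  0.        ]
```

arm_command --increments "0 0 0.3 0 0 0; -0.1 -0.1 0.7 -0.02 -0.0115 0.037; -0.2 -0.2 1 -0.04 -0.023 0.074; -0.3 -0.2 1 -0.061 -0.034 0.111; -0.4 -0.2 1 -0.081 -0.046 0.148; -0.5 -0.2 1 -0.101 -0.057 0.185; -0.6 -0.2 1 -0.121 -0.069 0.222; -0.7 -0.2 1 -0.141 -0.08 0.259; -0.8 -0.2 1 -0.161 -0.092 0.296; -0.9 -0.2 1 -0.182 -0.103 0.333; -0.98 -0.2 1 -0.202 -0.114 0.37; -0.98 -0.2 1 -0.222 -0.126 0.407; -0.98 -0.2 1 -0.242 -0.137 0.444; -0.98 -0.2 1 -0.262 -0.149 0.481; -0.98 -0.2 1 -0.2826 -0.1603 0.5177; -0.98 -0.2 1 -0.2826 -0.1603 0.5177; -0.98 -0.2 1 -0.2826 -0.1603 0.5177"

```text
t: 12.05
tcp_pos: [0.5609, -0.0031, 0.3694]
tcp_rot: [0.643, 0.766, -0.0, -0.001]
ft_force: [-0.3, 0.0, 0.1]
finger_gap: 0.0
grip_force: 0.0
```

```bash
python3 -c "
from g import *
inc(W(145,0,420),RV)"
```

```text
from [ 0.5609 -0.0031  0.3694] shift [-0.683  1.756  0.506] turn [-0.0002 -0.0003  0.001 ] q [-0.01  0.23  0.61  1.96  0.    1.39] F [-0.3  0.   0.1]
```

Now up and over the lid, then a look before descending behind it.

arm_command --increments "0 0 0.3 0 0 0; -0.1 0.2 0.55 0 0 0; -0.25 0.6 0.55 0 0 0; -0.4 1 0.55 0 0 0; -0.4 1 0.55 0 0 0"

```text
t: 12.55
tcp_pos: [0.5202, 0.0992, 0.4247]
tcp_rot: [0.642, 0.767, 0.0, -0.001]
ft_force: [-0.0, 0.3, 0.4]
finger_gap: -0.001
grip_force: 0.0
```

arm_command --increments "-0.15 0.4 0 0 0 0; -0.28 0.76 0 0 0 0; -0.28 0.76 0 0 0 0; -0.28 0.76 0 0 0 0"

```text
t: 12.95
tcp_pos: [0.4935, 0.1723, 0.4241]
tcp_rot: [0.642, 0.767, -0.001, -0.0]
ft_force: [-0.8, 0.5, -0.3]
finger_gap: -0.001
grip_force: 0.0
```

```bash
python3 -c "
from g import *
inc(W(145,0,285),RV)
cv2.imwrite('pics/s7.png',np.hstack([cv2.resize(env.snapshot('scene')[110:270,260:420,::-1],(400,400)),cv2.resize(env.snapshot('top')[130:265,225:360,::-1],(400,400))]))
print(proj(view('scene'),[W(90,-110,130)])) "
```

```text
from [0.4935 0.1723 0.4241] shift [-0.009  0.003 -1.391] turn [ 0.0003 -0.0005  0.0006] q [ 0.34  0.21  0.71  2.08 -0.    1.73] F [-0.8  0.5 -0.3]
[[381.01026104 207.15956726]]
```

View pics/s7.png

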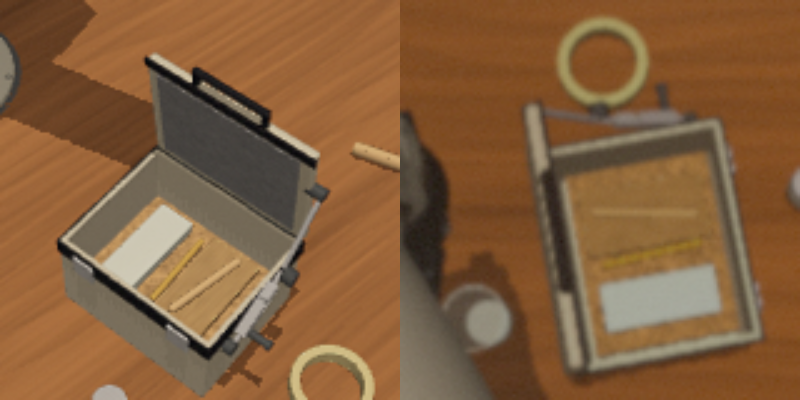

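The stay remains broken, with a clear bend at the boss near (288,275) in the left crop, and the lid is slightly lowered. Descending behind it.

arm_command --increments "0 0 -0.35 0 0 0; 0 0 -0.7 0 0 0; -0.01 0 -1 0 0 0; -0.01 0 -1 0 0 0"

```text
t: 13.45
tcp_pos: [0.4913, 0.1705, 0.3204]
tcp_rot: [0.643, 0.766, -0.003, -0.002]
ft_force: [-0.0, -0.1, 0.9]
finger_gap: -0.001
grip_force: 0.0
```

arm_command --increments "0 0 -0.2 0 0 0; 0 0 -0.37 0 0 0; 0 0 -0.37 0 0 0"

```text
t: 13.75
tcp_pos: [0.4924, 0.1714, 0.2876]
tcp_rot: [0.642, 0.766, -0.001, 0.0]
ft_force: [-0.3, 0.1, 0.5]
finger_gap: 0.002
grip_force: 0.0
```

```bash
cat > wp.py <<'E'
from g import *
import sys
H=W(90,0,130); s=env.sense()
th0,th1,n,pen=map(float,sys.argv[1:5])
print(s['tcp_pos'].round(4),s['ft_force'].round(1))
for t in np.radians(np.linspace(th0,th1,int(n))):
    c,k=np.cos(t),np.sin(t)
    E=H+.165*(-c*ex+k*ez)+(.014-pen/1e3)*(k*ex+c*ez)
    print(round(np.degrees(t),1),((E+.011*ex-s['tcp_pos'])*10).round(3))
E
python3 wp.py 85 50 15 0
```

```text
[0.4924 0.1714 0.2876] [-0.3  0.1  0.5]
85.0 [ 0.08  -0.426  0.08 ]
82.5 [ 0.092 -0.497  0.078]
80.0 [ 0.105 -0.568  0.073]
77.5 [ 0.118 -0.639  0.065]
75.0 [ 0.131 -0.709  0.054]
72.5 [ 0.143 -0.779  0.04 ]
70.0 [ 0.155 -0.848  0.022]
67.5 [ 0.168 -0.916  0.002]
65.0 [ 0.18  -0.983 -0.022]
62.5 [ 0.192 -1.049 -0.048]
60.0 [ 0.203 -1.114 -0.077]
57.5 [ 0.215 -1.178 -0.109]
55.0 [ 0.226 -1.24  -0.144]
52.5 [ 0.237 -1.301 -0.182]
50.0 [ 0.248 -1.36  -0.222]
```

arm_command --increments "0.03 -0.16 0.08 0 0 0; 0.06 -0.32 0.08 0 0 0; 0.075 -0.4 0.08 0 0 0; 0.08 -0.426 0.08 0 0 0; 0.086 -0.462 0.079 0 0 0; 0.092 -0.497 0.078 0 0 0; 0.098 -0.532 0.076 0 0 0; 0.105 -0.568 0.073 0 0 0; 0.111 -0.604 0.069 0 0 0; 0.118 -0.639 0.065 0 0 0; 0.124 -0.674 0.06 0 0 0; 0.131 -0.709 0.054 0 0 0; 0.137 -0.744 0.047 0 0 0; 0.143 -0.779 0.04 0 0 0; 0.149 -0.814 0.031 0 0 0; 0.155 -0.848 0.022 0 0 0; 0.161 -0.882 0.012 0 0 0; 0.168 -0.916 0.002 0 0 0; 0.174 -0.95 -0.01 0 0 0; 0.18 -0.983 -0.022 0 0 0"

```text
t: 15.75
tcp_pos: [0.5102, 0.0735, 0.2854]
tcp_rot: [0.642, 0.767, -0.0, 0.001]
ft_force: [-0.1, 1.7, 4.9]
finger_gap: 0.0
grip_force: 1.9
```

```bash
python3 wp.py 65 35 19 0; python3 -c "
from g import *
cv2.imwrite('pics/s8.png',np.hstack([cv2.resize(env.snapshot('scene')[80:270,230:420,::-1],(400,400)),cv2.resize(env.snapshot('top')[130:265,225:360,::-1],(400,400))]))"
```

```text
[0.5102 0.0735 0.2854] [-0.1  1.7  4.9]
65.0 [ 0.002 -0.004  0.   ]
63.3 [ 0.01  -0.048 -0.017]
61.7 [ 0.018 -0.092 -0.036]
60.0 [ 0.025 -0.135 -0.055]
58.3 [ 0.033 -0.178 -0.077]
56.7 [ 0.041 -0.22  -0.099]
55.0 [ 0.048 -0.261 -0.122]
53.3 [ 0.055 -0.302 -0.147]
51.7 [ 0.063 -0.342 -0.173]
50.0 [ 0.07  -0.381 -0.2  ]
48.3 [ 0.076 -0.419 -0.229]
46.7 [ 0.083 -0.457 -0.258]
45.0 [ 0.09  -0.493 -0.289]
43.3 [ 0.096 -0.529 -0.32 ]
41.7 [ 0.103 -0.564 -0.353]
40.0 [ 0.109 -0.598 -0.387]
38.3 [ 0.115 -0.631 -0.421]
36.7 [ 0.12  -0.663 -0.457]
35.0 [ 0.126 -0.694 -0.493]
```

View pics/s8.png

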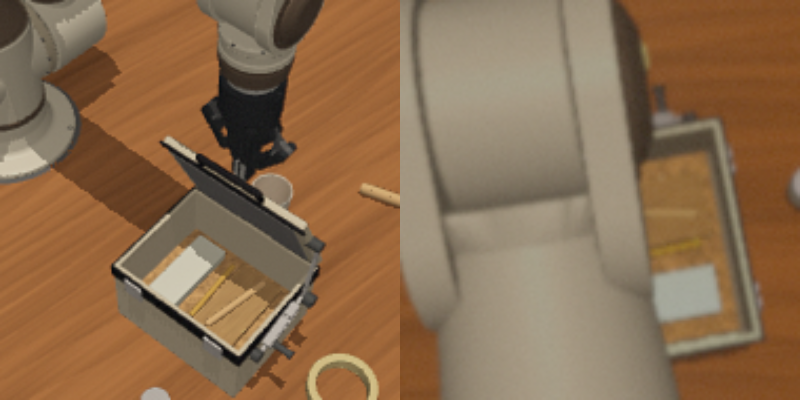

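The lid is following the fingers at about 65°, and the stay is folding by itself. I've now viewed 12 pictures against the limit of 10, so I'll verify only by numbers from here.

arm_command --increments "0.01 -0.048 -0.017 0 0 0; 0.018 -0.092 -0.036 0 0 0; 0.025 -0.135 -0.055 0 0 0; 0.033 -0.178 -0.077 0 0 0; 0.041 -0.22 -0.099 0 0 0; 0.048 -0.261 -0.122 0 0 0; 0.055 -0.302 -0.147 0 0 0; 0.063 -0.342 -0.173 0 0 0; 0.07 -0.381 -0.2 0 0 0; 0.076 -0.419 -0.229 0 0 0; 0.083 -0.457 -0.258 0 0 0; 0.09 -0.493 -0.289 0 0 0; 0.096 -0.529 -0.32 0 0 0; 0.103 -0.564 -0.353 0 0 0; 0.109 -0.598 -0.387 0 0 0; 0.115 -0.631 -0.421 0 0 0; 0.12 -0.663 -0.457 0 0 0; 0.126 -0.694 -0.493 0 0 0"

```text
t: 17.65
tcp_pos: [0.523, 0.0041, 0.2359]
tcp_rot: [0.642, 0.767, -0.0, 0.001]
ft_force: [0.5, -0.7, 2.5]
finger_gap: -0.002
grip_force: 1.2
```

```bash
python3 wp.py 35 5 19 0
```

```text
[0.523  0.0041 0.2359] [ 0.5 -0.7  2.5]
35.0 [-0.001 -0.     0.002]
33.3 [ 0.004 -0.03  -0.036]
31.7 [ 0.009 -0.059 -0.074]
30.0 [ 0.014 -0.087 -0.113]
28.3 [ 0.019 -0.113 -0.153]
26.7 [ 0.024 -0.139 -0.194]
25.0 [ 0.028 -0.163 -0.235]
23.3 [ 0.032 -0.186 -0.277]
21.7 [ 0.036 -0.208 -0.32 ]
20.0 [ 0.04  -0.228 -0.363]
18.3 [ 0.043 -0.247 -0.407]
16.7 [ 0.046 -0.265 -0.452]
15.0 [ 0.049 -0.282 -0.497]
13.3 [ 0.052 -0.298 -0.543]
11.7 [ 0.055 -0.312 -0.588]
10.0 [ 0.057 -0.325 -0.635]
8.3 [ 0.059 -0.336 -0.682]
6.7 [ 0.061 -0.346 -0.729]
5.0 [ 0.063 -0.355 -0.776]
```

arm_command --increments "0.004 -0.03 -0.036 0 0 0; 0.009 -0.059 -0.074 0 0 0; 0.014 -0.087 -0.113 0 0 0; 0.019 -0.113 -0.153 0 0 0; 0.024 -0.139 -0.194 0 0 0; 0.028 -0.163 -0.235 0 0 0; 0.032 -0.186 -0.277 0 0 0; 0.036 -0.208 -0.32 0 0 0; 0.04 -0.228 -0.363 0 0 0; 0.043 -0.247 -0.407 0 0 0; 0.046 -0.265 -0.452 0 0 0; 0.049 -0.282 -0.497 0 0 0; 0.052 -0.298 -0.543 0 0 0; 0.055 -0.312 -0.588 0 0 0; 0.057 -0.325 -0.635 0 0 0; 0.059 -0.336 -0.682 0 0 0; 0.061 -0.346 -0.729 0 0 0; 0.063 -0.355 -0.776 0 0 0"

```text
t: 19.45
tcp_pos: [0.529, -0.0312, 0.1581]
tcp_rot: [0.642, 0.767, -0.0, 0.0]
ft_force: [-0.5, -0.7, 1.9]
finger_gap: 0.001
grip_force: 0.5
```

```bash
python3 wp.py 5 0 6 0
```

```text
[ 0.529  -0.0312  0.1581] [-0.5 -0.7  1.9]
5.0 [ 0.002 -0.002  0.002]
4.0 [ 0.003 -0.007 -0.026]
3.0 [ 0.004 -0.011 -0.055]
2.0 [ 0.004 -0.015 -0.084]
1.0 [ 0.005 -0.018 -0.112]
0.0 [ 0.005 -0.02  -0.141]
```

arm_command --increments "0.003 -0.007 -0.026 0 0 0; 0.004 -0.011 -0.055 0 0 0; 0.004 -0.015 -0.084 0 0 0; 0.005 -0.018 -0.112 0 0 0; 0.005 -0.02 -0.13 0 0 0; 0.005 -0.02 -0.13 0 0 0"

```text
t: 20.05
tcp_pos: [0.5295, -0.033, 0.1453]
tcp_rot: [0.642, 0.767, -0.0, 0.0]
ft_force: [0.8, -0.4, 0.7]
finger_gap: 0.001
grip_force: 0.0
```

arm_command --increments "0 0 -0.007 0 0 0; 0 0 -0.014 0 0 0; 0 0 -0.014 0 0 0"

```text
t: 20.35
tcp_pos: [0.5297, -0.0331, 0.1442]
tcp_rot: [0.642, 0.767, -0.0, 0.001]
ft_force: [0.0, -0.1, -0.1]
finger_gap: 0.001
grip_force: 0.0
```

arm_command --increments "0 0 -0.007 0 0 0; 0 0 -0.014 0 0 0; 0 0 -0.014 0 0 0"

```text
t: 20.65
tcp_pos: [0.5297, -0.0331, 0.144]
tcp_rot: [0.642, 0.767, 0.0, 0.001]
ft_force: [-2.7, 0.3, 8.1]
finger_gap: 0.004
grip_force: 4.2
```

arm_command --increments "0 0 -0.006 0 0 0; 0 0 -0.012 0 0 0; 0 0 -0.012 0 0 0"

```text
t: 20.95
tcp_pos: [0.5297, -0.0331, 0.1439]
tcp_rot: [0.642, 0.767, 0.0, 0.001]
ft_force: [-6.5, 0.7, 16.2]
finger_gap: 0.002
grip_force: 8.0
```

The lid hit a rigid stop at z = 0.144, which is exactly the shut height (130 + 14 mm). Lifting clear.

arm_command --increments "0 0 0.02 0 0 0; 0 0 0.05 0 0 0; 0 0.05 0.3 0 0 0; 0 0.1 0.6 0 0 0; 0 0.1 1 0 0 0; 0 0.1 1 0 0 0"

```text
t: 21.55
tcp_pos: [0.5309, -0.023, 0.2467]
tcp_rot: [0.642, 0.767, 0.002, 0.003]
ft_force: [1.0, -0.6, -0.1]
finger_gap: 0.003
grip_force: 0.0
```

arm_command --increments "-0.3 0 0.3 0 0 0; -0.6 0 0.6 0 0 0; -1 0 0.8 0 0 0; -1 0 0.8 0 0 0; -1 0 0.8 0 0 0; -1 0 0.8 0 0 0; -1 0 0.8 0 0 0"

```text
t: 22.25
tcp_pos: [0.4301, -0.0231, 0.3202]
tcp_rot: [0.642, 0.767, -0.001, -0.0]
ft_force: [0.2, -1.0, 0.1]
finger_gap: -0.0
grip_force: 0.0
```

Run:
```python
from g import *
im=env.snapshot('scene'); v=view('scene')
g=im.astype(int).sum(2)/3
for lab,a in (("shut",0),("5deg",5),("10deg",10)):
    t=np.radians(a);c,k=np.cos(t),np.sin(t)
    P=lambda r,w,o:W(90-r*c+o*k,w,130+r*k+o*c)
    o=[]
    for r in (192,202,206,212):   # handle gap, bar, bar edge, beyond
        q=proj(v,[P(r,w,7) for w in np.linspace(-30,30,13)]).round().astype(int);o.append(round(g[q[:,1],q[:,0]].mean()))
    print(lab,o)
s=env.sense();print(s['t'],s['ft_force'].round(1))
T=view('top');im=env.snapshot('top')
for n,p in(("tape",[.733,.085,.025]),("jar",[.591,-.137,.05]),("tumbler",[.449,.208,.09])):
    u,w=proj(T,[p])[0].round().astype(int);print(n,im[w-1:w+2,u-1:u+2].mean((0,1)).round(),cv2.imread("pics/top0.png")[w-1:w+2,u-1:u+2,::-1].mean((0,1)).round())
```

```text
shut [15, 24, 95, 104]
5deg [26, 18, 31, 30]
10deg [178, 23, 17, 16]
22.3 [0.6 0.4 1. ]
tape [132.  80.  39.] [136.  83.  38.]
jar [148. 135. 114.] [167. 155. 147.]
tumbler [149. 142. 126.] [155. 148. 131.]
```

```bash
python3 -c "
from workcell import env
print(env.sign_off())"
```

```text
the job is handed in; nothing more can be done
None
```

The case is shut and the job handed in at about 22 s: sleeve slid down to its stop, stay broken at the knuckle, lid lowered to a firm stop at its shut height (z = 0.144 m, last press 16 N), and the tape, jar and tumbler look undisturbed in a before/after pixel check; however, I viewed 12 pictures, two over the limit of 10.

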